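# Make up two drip trays for rinsed printing blocks

### The arm

A 7-joint arm with a two-finger parallel gripper is mounted at the origin on the work surface. World frame = base frame: x ahead of the robot, y to its left, z up, the work surface at z = 0. Lengths are in m, angles in rad, forces in N, time in s.
With the tool pointing down it reaches from about 0.35 to 0.9 m from the base axis. Payload 8.1 kg.
Tool frame: the origin (TCP) lies at the very end of the fingers, on their centre line; the grasp point (between the pads) lies 19 mm behind it; z points along the fingers, y is the line along which they close (so a half turn about z gives the same grasp; the last joint's range is limited). The gripper opens to 92 mm and grips with 3 to 60 N. Pads are 19 mm wide; open, the fingers measure 130 mm over their backs; the gripper's body (75 mm by 190 mm) begins 47 mm behind the grasp point.
Start: joints at [1.148, 0.434, 0.025, 1.573, -0.012, 1.134, -0.075], TCP at [0.196, -0.593, 0.227] pointing down, gripper open.
Joint ranges: [-2.62, 2.62], [-0.44, 2.09], [-1.27, 1.32], [0.08, 2.57], [-1.32, 4.46], [0.12, 2], [-2.74, 2.74]. Speed limits (rad/s): [2.22, 2.22, 3.01, 3.01, 3.14, 3.14, 3.14].

### API

Orientations are given as [roll, pitch, yaw] about the fixed x, y, z axes, in that order (R = Rz(yaw) Ry(pitch) Rx(roll)).
In Python, from station import state, viewer, job gives the robot as it stands.
- The arm moves only by the tool move_arm, never from a script. Its argument "targets" is text: rows parted by semicolons, each of 4 numbers parted by spaces: the shift along the world's x, y, z in m, then the turn about the world's z in degrees. In form: x y z turn; .... A call has exactly 10 rows; each row is the pose to reach, as a shift and turn from the pose commanded when the call began; what a row does not reach only later rows make up. A row lasts 1/12 s, in which the tool goes at most 41.7 mm and 7.16 degrees, less where a joint would pass 70% of its speed; a pose out of reach is approached as far as the arm can. A call with a gripper value outside its range is refused whole. "hand" is the opening, from 0 (shut) to 1 (fully open), set as the call begins (left out, the last holds). The fingers move at their own pace and stop on an object; the grip force is fixed at half the most. Time passes only in rows, so rows that repeat a pose let the fingers close, or fill a call up. It gives the time, the measured TCP pose, the force, the opening and the grip force at its end, in the units of the state.
- state(): the state, without advancing time (a new reading comes with each control period).
- viewer.snapshot(name): name is "side" or "top"; returns a dict with "pixels" (420x560x3 uint8, red, green, blue), "fx", "fy", "cx", "cy" (pixels), "dist_coeffs" ([k1, k2, p1, p2, k3] as OpenCV has them; the pictures are not rectified), "position" and "rotation" of the camera in the world. Camera axes: x right, y down, z forward; pixel columns grow to the right and rows downward; lengths in m; the calibration is good to about 2 mm. A picture is of the moment at which its call begins. There is no depth.
- job.job_done(): hands the job in; it is judged then, once.
The state is a dict: "time": time; "q": joint angles; "qd": joint speeds; "joint_efforts": joint torques, N m; "position": TCP position; "tcp_rot": TCP orientation; "ft_force": force on the tool from outside, world axes, zero at the start; "torque": the same for the moment, N m; "width": opening from 0.0 (shut) to 1.0 (fully open); "grasp_force": force on a finger pad.
Only numpy, scipy, OpenCV 4.12 (cv2) and the standard library are available. Lean on these libraries where they do the work, as an engineer would, in place of code of your own. Each camera call takes 0.05 s, during which the arm holds its last target. There are 200 camera calls.

### The job

Make up the two drip trays so that the rinsed printing blocks can drain: first, before moving any block, lay each wooden draining grid flat on the floor of the tray it fits, the large grid in the large tray and the small grid in the small tray. Then stand the round block on the middle of the large tray's grid and the square block on the middle of the small tray's grid, upright with the carved face down as they are now. Set the blocks down rather than dropping them, let go of everything, and leave the jar, the mug and the brush where they are.

Things in the scene. Friction and masses are not known exactly. Their poses are not given: they have to be found in the camera images.
- tray_large: Large shallow aluminium drip tray with a rolled rim, fixed to the table. Origin: centre of its underside, on the table. x: along its long sides, y: across, z up. Inside floor 212 (x) by 160 (y) mm, floor 4 mm thick; the four sides flare outwards by 12 degrees to an opening of 227 by 175 mm; 240 by 188 mm over the rim, rim top 40 mm above the table.
- tray_small: Small shallow aluminium drip tray, fixed to the table. Origin: centre of its underside, on the table. x: along its long sides, y: across, z up. Inside floor 164 (x) by 116 (y) mm, floor 4 mm thick; the four sides flare outwards by 12 degrees to an opening of 179 by 131 mm; 192 by 144 mm over the rim, rim top 40 mm above the table.
- grid_large_center (a point): Centre (7 mm above the underside) of the large pale wood draining grid, 196 (x) by 144 (y) by 14 mm thick, 0.14 kg, flat on the table. Flush battens 14 mm wide: three along x, at y = 0, +-65; four across, at x = +-32, +-91 mm. At its centre only the middle batten, with an open cell 50 (x) by 51 (y) mm on each side for fingers closing along y. Nests in the large tray, 8 mm to spare all round.
- grid_small_center (a point): Centre (7 mm above the underside) of the small pale wood draining grid, 148 (x) by 100 (y) by 14 mm thick, 0.09 kg, flat on the table. Flush battens 12 mm wide: three along x, at y = 0, +-44; four across, at x = +-25, +-68 mm. At its centre only the middle batten, with an open cell 38 (x) by 32 (y) mm on each side for fingers closing along y. Nests in the small tray, 8 mm to spare all round.
- block_round_center (a point): Centre (37 mm above the carved face, on the axis) of the round printing block: dark turned teak, 74 mm tall, about 0.24 kg, standing on its carved face. Base disc 104 mm in diameter, 18 mm thick, then tapering to a plain turned grip 52 mm in diameter that runs from 40 to 68 mm above the face and ends in a flat top 44 mm across. z: up its axis.
- block_square_center (a point): Centre (35 mm above the carved face) of the square printing block: dark teak, 70 mm tall, about 0.16 kg, standing on its carved face. Base 76 by 76 by 26 mm, with a bar handle on top, 60 mm long (x), 28 mm wide (y), from 26 to 70 mm above the face, in the middle. x: along the bar, z: up.
- jar: Amber glass dye jar with a steel lid, 68 mm in diameter and 105 mm tall, standing loose on the table; not part of the work. Origin: centre of its underside.
- mug: Steel mug, 72 mm in diameter at the mouth and 85 mm tall, handle at its +y side, standing loose on the table; not part of the work. Origin: centre of its underside.
- brush: Wooden scrubbing brush, 150 (x) by 50 (y) by 40 mm tall, lying loose on its bristles; not part of the work. Origin: centre of its underside.
There are look-alikes about, which are no part of the job. Leave any blue, orange or red look-alike of the part that bears grid_large_center alone.

How it is judged:
By the outcome, as a careful person would: the job done as asked, in the order asked, and still so for the second after the job is handed in, with the robot touching nothing.
It also fails if it takes over 122 s, if anything falls off the work surface, if the arm or the gripper's body presses on something with over 40 N, if the wrist force passes 120 N, or if a joint passes its speed limit or range.

## Working session

There is one attempt and no reset: what is moved stays moved. The work goes in short steps, Python scripts to look and compute and a tool call to move; the robot and the scene stay as the last step left them, time stands still between calls to the robot, and variables do not carry over. Pictures are saved under pics/ and viewed, at most 14 in all, crops included, and the job is handed in when it is done.

Besides the shell and the picture viewer there is one more tool, called after ">>>" as name(argument=value, ...) on one line, values as JSON. move_arm: Moves the arm, as the interface text tells. Its arguments: {"type":"object","properties":{"targets":{"type":"string"},"hand":{"type":"number"}},"required":["targets"]}

```bash
mkdir -p pics; ls
python3 - <<'E'
from station import state, viewer
import cv2
s=state();print({k:s[k] for k in('time','position','tcp_rot','width')})
for n in('side','top'):
    d=viewer.snapshot(n);cv2.imwrite(f'pics/{n}0.png',d['pixels'][:,:,::-1])
    print({k:v for k,v in d.items() if k!='pixels'})
E
```

```text
pics
{'time': 0.0, 'position': array([ 0.19629327, -0.5928537 ,  0.22597016]), 'tcp_rot': array([-3.14008057e+00,  1.14465953e-04,  3.19711690e-01]), 'width': 1.001201149806357}
{'fx': 406.8323403558082, 'fy': 406.8323403558082, 'cx': 277.3643714848892, 'cy': 208.90876685278977, 'dist_coeffs': array([-0.03771033,  0.        ,  0.        ,  0.        ,  0.        ]), 'position': array([0.20522173, 0.98515123, 0.78350441]), 'rotation': array([-2.23327322e+00, -4.82361898e-05, -2.80939735e+00])}
{'fx': 381.3645093110999, 'fy': 381.3645093110999, 'cx': 279.09254744313256, 'cy': 210.78190574994335, 'dist_coeffs': array([-0.00533973,  0.        ,  0.        ,  0.        ,  0.        ]), 'position': array([0.32215158, 0.1146918 , 1.37900014]), 'rotation': array([-3.0125825 ,  0.0183057 , -1.59406286])}
```

View pics/top0.png

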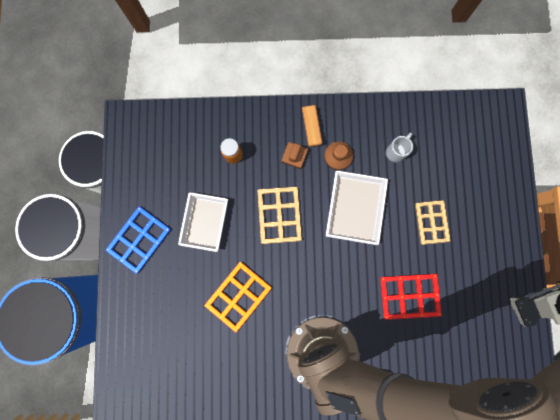

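View pics/side0.png

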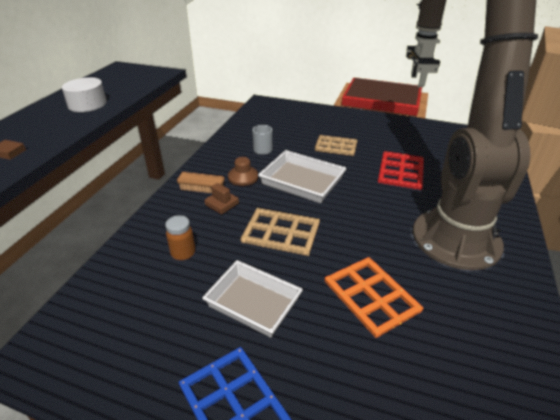

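The top view shows four large-grid candidates: pale (280,215), blue (138,240), orange (238,296) and red (411,297). The pale one at (280,215) fits the description, since it is uncoloured wood and full size. The small pale grid is at (433,222), the large tray at (357,208) and the small tray at (204,222). The round block is at (340,153) and the square block at (295,155). Next I'll measure them and confirm with a crop.

```bash
cat > h.py <<'E'
import cv2, numpy as np
from scipy.spatial.transform import Rotation as R
from station import state, viewer
def snap(n):
    d=viewer.snapshot(n); d['K']=np.array([[d['fx'],0,d['cx']],[0,d['fy'],d['cy']],[0,0,1]])
    d['R']=R.from_euler('xyz',d['rotation']).as_matrix(); d['bgr']=np.ascontiguousarray(d['pixels'][:,:,::-1]); return d
def plane(d,uv,z):
    p=cv2.undistortPoints(np.float64(uv).reshape(-1,1,2),d['K'],d['dist_coeffs']).reshape(-1,2)
    r=np.c_[p,np.ones(len(p))]@d['R'].T
    return d['position']+r*((z-d['position'][2])/r[:,2])[:,None]
def proj(d,P):
    return cv2.projectPoints(np.float64(P).reshape(-1,1,3),R.from_matrix(d['R'].T).as_rotvec(),-d['R'].T@d['position'],d['K'],d['dist_coeffs'])[0].reshape(-1,2)
def blob(d,lo,hi,seed,win,z):
    "biggest blob of an HSV range near seed -> min-area rectangle on plane z: centre, sizes(long,short) mm, yaw of the long side"
    m=cv2.inRange(cv2.cvtColor(d['bgr'],cv2.COLOR_BGR2HSV),np.array(lo),np.array(hi))
    w=np.zeros_like(m); u,v=seed; w[max(v-win,0):v+win,max(u-win,0):u+win]=255; m&=w
    c=max(cv2.findContours(m,cv2.RETR_EXTERNAL,cv2.CHAIN_APPROX_NONE)[0],key=cv2.contourArea)
    P=plane(d,c.reshape(-1,2),z)[:,:2]
    (x,y),(a,b),t=cv2.minAreaRect(np.float32(P*1000))
    if a<b: a,b,t=b,a,t+90
    return np.round([x,y,a,b,(t+90)%180-90],1)
E
python3 - <<'E'
from h import *
d=snap('top'); hsv=cv2.cvtColor(d['bgr'],cv2.COLOR_BGR2HSV)
for n,(u,v) in dict(glarge=(262,215),gsmall=(420,222),tl=(357,215),rim=(331,210),ts=(204,222),rb=(340,150),rb2=(340,163),sq=(293,160),brush=(312,125)).items(): print(n,hsv[v,u])
P=[10,50,140],[25,190,255]
print('GL',blob(d,*P,(280,215),40,.014)); print('GS',blob(d,*P,(433,222),35,.014))
T=[0,0,120],[180,70,255]
print('TL',blob(d,*T,(357,208),42,.04)); print('TS',blob(d,*T,(204,222),38,.04))
B=[0,60,25],[20,255,200]
print('RB',blob(d,*B,(340,155),17,.018)); print('SQ',blob(d,*B,(295,156),14,.026))
c=d['bgr'][80:330,90:470]; cv2.imwrite('pics/crop1.png',cv2.resize(c,None,fx=2.1,fy=2.1,interpolation=cv2.INTER_CUBIC))
E
```

```text
glarge [ 21  96 249]
gsmall [ 23  89 252]
tl [ 15  21 239]
rim [120   1 250]
ts [ 18  15 247]
rb [ 12 147 179]
rb2 [ 12 150 162]
sq [ 12 148 112]
brush [ 16 141 245]
GL [486.1 137.  199.  146.9   2.9]
GS [ 445.9 -410.2  150.8  106.2    4.2]
TL [ 503.3 -137.7  245.5  192.8  -11.1]
TS [464.8 408.1 197.5 148.7 -11.2]
RB [697.8 -86.5 105.9 101.6  88.4]
SQ [704.3  75.2  84.5  81.  -21.7]
```

View pics/crop1.png

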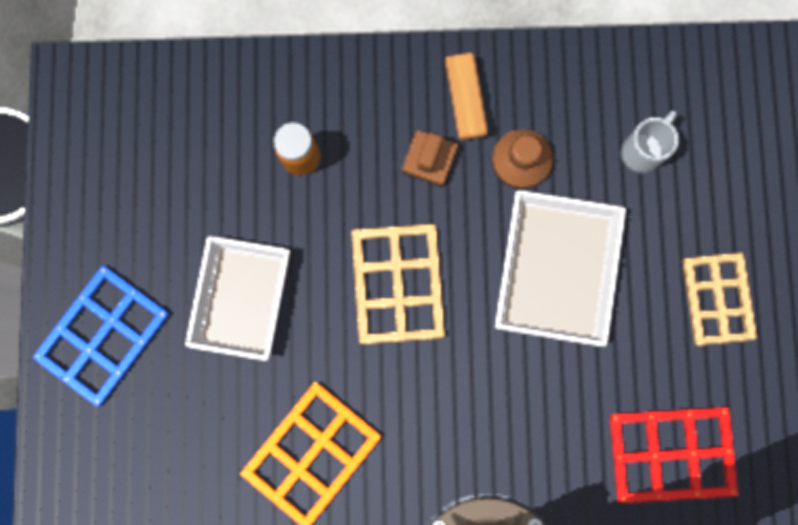

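The crop confirms it: the pale grid at crop (397,283) is plain wood and full size. The blue (102,335), orange (312,455) and red (673,453) ones are the look-alikes to leave alone. I'll start with the small grid, which is nearest the tool.

>>> move_arm(targets="0.035 0.025 -0.01 -3; 0.07 0.05 -0.025 -6; 0.105 0.075 -0.04 -9; 0.14 0.1 -0.055 -12; 0.17 0.125 -0.07 -14; 0.2 0.147 -0.085 -14; 0.23 0.168 -0.1 -14; 0.25 0.183 -0.12 -14; 0.25 0.183 -0.14 -14; 0.25 0.183 -0.15 -14", hand=0.27)

```text
time: 0.98
position: [0.448, -0.4068, 0.074]
tcp_rot: [-3.138, 0.002, 0.081]
ft_force: [-1.2, -0.2, -0.0]
width: 0.325
grasp_force: 0.0
```

Run:
```python
from h import *
s=state();print(s['position'],s['tcp_rot'],s['width'])
d=snap('side'); c=d['bgr'][90:190,270:400]; cv2.imwrite('pics/c2.png',cv2.resize(c,None,fx=5,fy=5,interpolation=cv2.INTER_CUBIC))
print('GS side',blob(d,[10,50,110],[25,190,255],(336,145),26,.014))
print(proj(d,[s['position']])-[270,90])
```

```text
[ 0.44795069 -0.40675368  0.0739957 ] [-3.13835202e+00  1.55187379e-03  8.06729209e-02] 0.32501493616388016
GS side [ 446.3 -404.2  151.4  128.4    5. ]
[[66.6650767  40.01995701]]
```

View pics/c2.png

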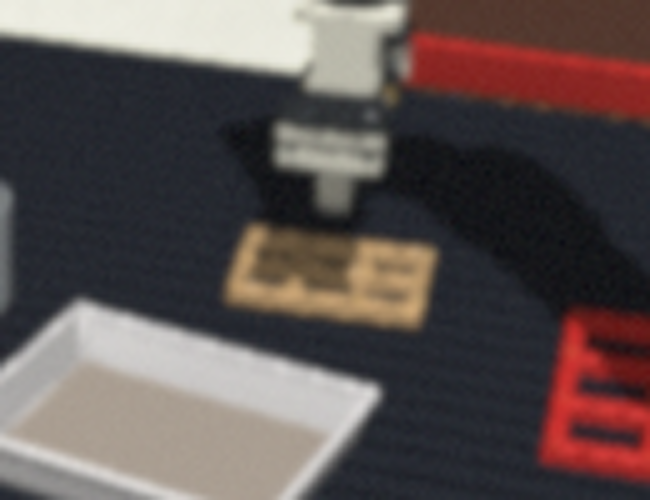

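The view shows the open fingers above the small grid (crop 335,260), with the TCP over its middle batten. I'll shift it a few mm, lower it and grip.

>>> move_arm(targets="-0.002 -0.003 0 0; -0.002 -0.004 0 0; -0.002 -0.004 -0.015 0; -0.002 -0.004 -0.03 0; -0.002 -0.004 -0.042 0; -0.002 -0.004 -0.052 0; -0.002 -0.004 -0.06 0; -0.002 -0.004 -0.066 0; -0.002 -0.004 -0.071 0; -0.002 -0.004 -0.071 0", hand=0.27)

```text
time: 1.87
position: [0.4441, -0.4141, 0.0049]
tcp_rot: [-3.141, 0.001, 0.075]
ft_force: [0.4, 0.5, -0.5]
width: 0.276
grasp_force: 0.0
```

>>> move_arm(targets="0 0 0 0; 0 0 0 0; 0 0 0 0; 0 0 0 0; 0 0 0 0; 0 0 0 0; 0 0 0 0; 0 0 0 0; 0 0 0 0; 0 0 0 0", hand=0)

```text
time: 2.7
position: [0.4448, -0.4144, 0.0062]
tcp_rot: [3.141, -0.001, 0.076]
ft_force: [-0.4, 1.3, 5.3]
width: 0.127
grasp_force: 30.0
```

>>> move_arm(targets="0 0 0.01 0; 0 0 0.025 0; 0 0 0.05 0; 0 0.01 0.08 0; 0 0.03 0.105 0; 0 0.06 0.12 0; 0 0.095 0.12 0; 0 0.13 0.12 -2; 0 0.165 0.12 -4; 0 0.2 0.12 -6")

```text
time: 3.53
position: [0.444, -0.2129, 0.1263]
tcp_rot: [3.141, -0.0, -0.032]
ft_force: [0.8, 0.2, -1.0]
width: 0.124
grasp_force: 30.0
```

>>> move_arm(targets="0.002 0.035 0 -1; 0.004 0.07 0 -2; 0.006 0.105 0 -3; 0.008 0.14 0 -4; 0.01 0.175 0 -5; 0.012 0.21 0 -6; 0.014 0.245 0 -7; 0.016 0.28 0 -8; 0.018 0.315 0 -9; 0.02 0.35 0 -9.5")

```text
time: 4.37
position: [0.4642, 0.1371, 0.1263]
tcp_rot: [3.141, -0.0, -0.196]
ft_force: [0.6, -0.0, -0.6]
width: 0.126
grasp_force: 30.0
```

>>> move_arm(targets="0 0.035 0 0; 0 0.07 0 0; 0 0.105 0 0; 0 0.14 0 0; 0 0.175 0 0; 0 0.21 0 0; 0 0.235 0 0; 0 0.255 0 0; 0 0.267 0 0; 0 0.272 0 0")

```text
time: 5.2
position: [0.4638, 0.4095, 0.1258]
tcp_rot: [-3.141, 0.0, -0.193]
ft_force: [-0.5, 0.2, -0.6]
width: 0.126
grasp_force: 30.0
```

Run:
```python
from h import *
s=state();print(s['position'],s['tcp_rot'],s['width'],s['grasp_force'])
z=s['position'][2]+.011
for n in('top','side'):
    d=snap(n); p=proj(d,[s['position']])[0].astype(int);print(n,p)
    print(blob(d,[10,50,100],[25,190,255],tuple(p),75,z))
    c=d['bgr'][max(p[1]-70,0):p[1]+90,max(p[0]-75,0):p[0]+75]; cv2.imwrite(f'pics/c3{n}.png',cv2.resize(c,(375,400),interpolation=cv2.INTER_CUBIC))
a,b=[cv2.imread(f'pics/c3{n}.png') for n in('top','side')]
cv2.imwrite('pics/c3.png',np.hstack([a,b]))
```

```text
[0.46380339 0.40952291 0.12580736] [-3.14112111e+00  3.74558765e-04 -1.93112990e-01] 0.12644446083247482 29.99982476234436
top [196 219]
[480.6 495.4 254.8 144.5  46.5]
side [251 268]
[463.4 415.4 154.6 113.2 -10.5]
```

View pics/c3.png

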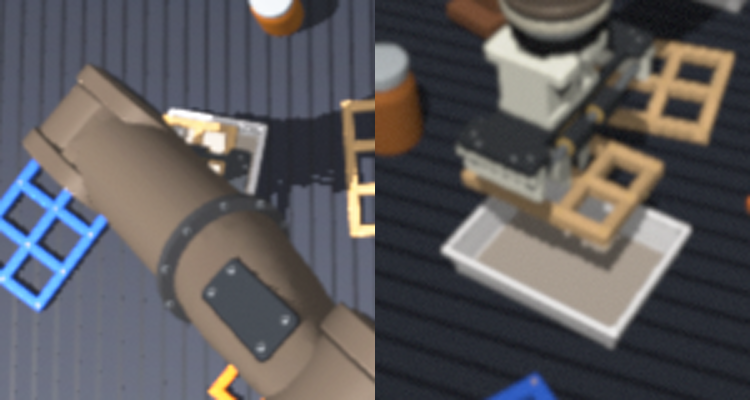

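The side view shows the small grid held level above the small tray, with the tray floor at crop (570,270). It is within about 2 mm of the target, so I'll lower it in.

>>> move_arm(targets="0.001 -0.002 -0.015 0; 0.001 -0.002 -0.035 0; 0.001 -0.002 -0.055 0; 0.001 -0.002 -0.07 0; 0.001 -0.002 -0.082 0; 0.001 -0.002 -0.092 0; 0.001 -0.002 -0.1 0; 0.001 -0.002 -0.107 0; 0.001 -0.002 -0.112 0; 0.001 -0.002 -0.114 0")

```text
time: 6.13
position: [0.4654, 0.4055, 0.0113]
tcp_rot: [3.141, 0.0, -0.195]
ft_force: [0.0, 0.1, -1.5]
width: 0.128
grasp_force: 30.0
```

>>> move_arm(targets="0 0 -0.001 0; 0 0 -0.002 0; 0 0 -0.002 0; 0 0 -0.002 0; 0 0 -0.002 0; 0 0 -0.002 0; 0 0 -0.002 0; 0 0 -0.002 0; 0 0 -0.002 0; 0 0 -0.002 0")

```text
time: 6.97
position: [0.4657, 0.406, 0.0102]
tcp_rot: [-3.141, -0.0, -0.195]
ft_force: [-0.6, 0.3, 5.1]
width: 0.131
grasp_force: 30.0
```

>>> move_arm(targets="0 0 0 0; 0 0 0 0; 0 0 0 0; 0 0 0 0; 0 0 0 0; 0 0 0 0; 0 0 0.01 0; 0 0 0.03 0; 0 0 0.06 0; 0 0 0.09 0", hand=0.27)

```text
time: 7.8
position: [0.465, 0.4052, 0.1008]
tcp_rot: [3.14, 0.001, -0.195]
ft_force: [0.3, 0.1, 0.1]
width: 0.27
grasp_force: 0.0
```

>>> move_arm(targets="0 -0.01 0.02 0; 0.002 -0.03 0.02 2; 0.004 -0.065 0.02 4; 0.006 -0.1 0.02 6; 0.009 -0.135 0.02 8; 0.012 -0.17 0.01 10; 0.015 -0.205 0 12; 0.018 -0.235 -0.01 14; 0.02 -0.258 -0.02 14; 0.02 -0.269 -0.03 14", hand=0.5)

```text
time: 8.63
position: [0.486, 0.1325, 0.0701]
tcp_rot: [3.14, -0.001, 0.045]
ft_force: [-0.3, 0.3, -0.6]
width: 0.499
grasp_force: 0.0
```

Run:
```python
from h import *
s=state();print(s['position'],s['tcp_rot'],s['width'])
d=snap('top'); print('GS',blob(d,[10,50,100],[25,190,255],(204,222),33,.018))
e=snap('side'); c=d['bgr'][130:280,160:330]; f=e['bgr'][200:340,190:340]
cv2.imwrite('pics/c4.png',np.hstack([cv2.resize(c,(400,360)),cv2.resize(f,(390,360))]))
```

```text
[0.48602747 0.13252865 0.0701037 ] [ 3.14004025e+00 -7.10363426e-04  4.51665003e-02] 0.4994167889002203
GS [466.8 403.2 150.6 105.5 -11.3]
```

View pics/c4.png

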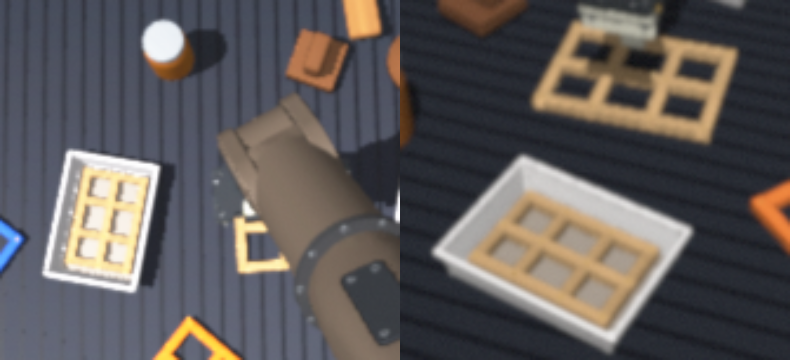

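The small grid lies flat in its tray: centre (467,404) mm, yaw matching the tray. Now the large grid.

>>> move_arm(targets="0 0.002 0 0; 0 0.004 -0.005 0; 0 0.004 -0.015 0; 0 0.004 -0.03 0; 0 0.004 -0.042 0; 0 0.004 -0.05 0; 0 0.004 -0.056 0; 0 0.004 -0.061 0; 0 0.004 -0.065 0; 0 0.004 -0.065 0")

```text
time: 9.57
position: [0.4852, 0.1408, 0.0042]
tcp_rot: [3.141, 0.001, 0.049]
ft_force: [-0.4, -0.6, 0.6]
width: 0.495
grasp_force: 0.0
```

>>> move_arm(targets="0 0 0 0; 0 0 0 0; 0 0 0 0; 0 0 0 0; 0 0 0 0; 0 0 0 0; 0 0 0 0; 0 0 0 0; 0 0 0 0; 0 0 0 0", hand=0)

```text
time: 10.4
position: [0.4856, 0.1405, 0.0049]
tcp_rot: [3.141, -0.0, 0.049]
ft_force: [-0.0, -1.7, 5.2]
width: 0.149
grasp_force: 30.0
```

>>> move_arm(targets="0 0 0.01 0; 0 0 0.025 0; 0 0 0.05 0; 0 -0.005 0.08 0; 0.003 -0.02 0.1 -1.5; 0.004 -0.045 0.11 -3; 0.006 -0.075 0.11 -5; 0.008 -0.11 0.11 -7; 0.01 -0.145 0.11 -9; 0.012 -0.18 0.11 -11")

```text
time: 11.23
position: [0.4972, -0.0405, 0.1154]
tcp_rot: [-3.141, -0.0, -0.144]
ft_force: [0.7, 0.1, -1.4]
width: 0.147
grasp_force: 30.0
```

>>> move_arm(targets="0.002 -0.03 0 -1; 0.003 -0.055 0 -2; 0.005 -0.075 -0.005 -3; 0.006 -0.09 -0.01 -3; 0.006 -0.098 -0.02 -3; 0.006 -0.098 -0.03 -3; 0.006 -0.098 -0.04 -3; 0.006 -0.098 -0.04 -3; 0.006 -0.098 -0.04 -3; 0.006 -0.098 -0.04 -3")

```text
time: 12.07
position: [0.5036, -0.1361, 0.0748]
tcp_rot: [-3.141, 0.0, -0.193]
ft_force: [-0.1, -0.2, -0.6]
width: 0.148
grasp_force: 30.0
```

Run:
```python
from h import *
s=state();print(s['position'],s['tcp_rot'],s['width'],s['grasp_force'])
d=snap('side'); p=proj(d,[s['position']])[0].astype(int);print(p)
print(blob(d,[10,50,100],[25,190,255],tuple(p),60,s['position'][2]+.01))
c=d['bgr'][110:230,220:380]; cv2.imwrite('pics/c5.png',cv2.resize(c,None,fx=4.5,fy=4.5,interpolation=cv2.INTER_CUBIC))
```

```text
[ 0.50361497 -0.13609285  0.07475317] [-3.14116601e+00  3.22860147e-04 -1.93381426e-01] 0.1480736443723909 29.99972105026245
[302 162]
[ 503.9 -126.   207.5  172.8   -8.8]
```

View pics/c5.png

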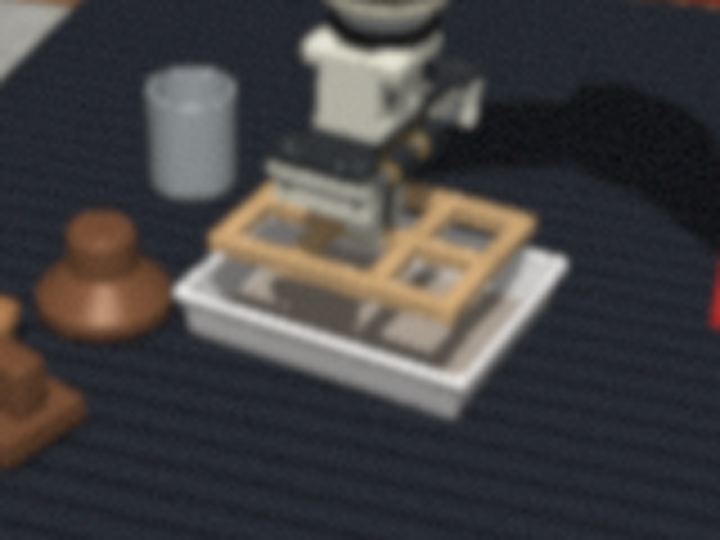

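The side view shows the large grid held level above the large tray (crop 370,250), clear of the rim. Lowering it.

>>> move_arm(targets="0 -0.001 -0.01 0; 0 -0.001 -0.02 0; 0 -0.001 -0.03 0; 0 -0.001 -0.04 0; 0 -0.001 -0.048 0; 0 -0.001 -0.055 0; 0 -0.001 -0.061 0; 0 -0.001 -0.065 0; 0 -0.001 -0.067 0; 0 -0.001 -0.067 0")

```text
time: 12.95
position: [0.5033, -0.1383, 0.0085]
tcp_rot: [3.142, 0.0, -0.195]
ft_force: [-6.0, 1.3, 13.6]
width: 0.148
grasp_force: 30.0
```

>>> move_arm(targets="0 0 0 0; 0 0 0 0; 0 0 0 0; 0 0 0 0; 0 0 0 0; 0 0 0 0; 0 0 0.01 0; 0 0 0.04 0; 0 0 0.08 0; 0 0 0.12 0", hand=0.5)

```text
time: 13.78
position: [0.5025, -0.1381, 0.1292]
tcp_rot: [-3.142, 0.002, -0.195]
ft_force: [0.9, -0.8, 0.4]
width: 0.5
grasp_force: 0.0
```

>>> move_arm(targets="0.02 0.005 0.02 0; 0.05 0.015 0.02 0; 0.08 0.025 0.02 2; 0.11 0.032 0.02 4; 0.14 0.04 0.02 6; 0.165 0.046 0.02 8; 0.185 0.05 0.015 10; 0.195 0.052 0 11; 0.195 0.052 -0.01 11; 0.195 0.052 -0.01 11", hand=0.85)

```text
time: 14.62
position: [0.6966, -0.0861, 0.1152]
tcp_rot: [-3.141, 0.005, -0.003]
ft_force: [-0.9, 0.1, -0.5]
width: 0.849
grasp_force: 0.0
```

Run:
```python
from h import *
s=state();print(s['position'],s['tcp_rot'],s['width'])
d=snap('top'); e=snap('side'); print('GL',blob(d,[10,50,100],[25,190,255],(357,210),36,.018))
c=d['bgr'][110:260,270:430]; f=e['bgr'][110:230,180:360]
cv2.imwrite('pics/c6.png',np.hstack([cv2.resize(c,(400,375)),cv2.resize(f,(400,375))]))
# round block in side view: flat top rows / grip columns
hsv=cv2.cvtColor(e['bgr'],cv2.COLOR_BGR2HSV); m=cv2.inRange(hsv,np.array([0,60,25]),np.array([20,255,200]))
for v in range(156,186,3):
    u=np.flatnonzero(m[v,222:265])+222; print(v,u.min() if len(u) else None,u.max() if len(u) else None)
print(proj(e,[[.698,-.0865,z] for z in (0,.018,.04,.068,.074)]))
```

```text
[ 0.69659483 -0.08613411  0.11524537] [-3.14139803  0.00463174 -0.00338045] 0.8488619664420596
GL [ 500.1 -161.   260.1  216.6   -3.5]
156 244 244
159 236 249
162 235 250
165 234 250
168 231 254
171 229 257
174 228 257
177 222 257
180 222 256
183 222 253
[[243.73548963 178.80622256]
 [243.47142432 174.43669272]
 [243.1434046  169.00246002]
 [242.71732277 161.93294403]
 [242.62473992 160.39520887]]
```

View pics/c6.png

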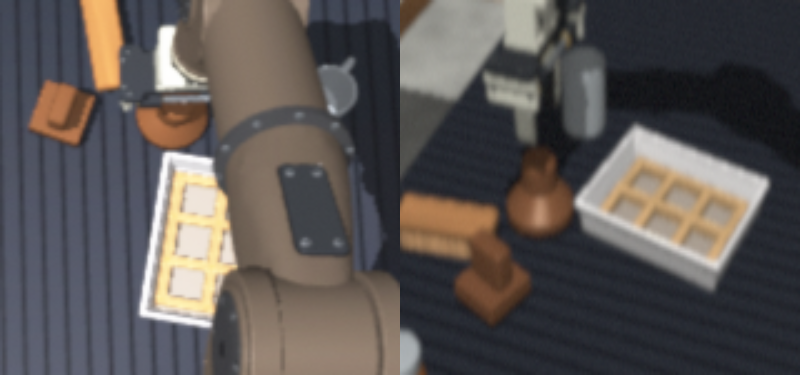

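The large grid lies flat in its tray. The fingers are over the round block (side crop 540,190), and the side view agrees with the top measurement. Now I'll grasp the round block.

>>> move_arm(targets="0.001 0 -0.01 0; 0.001 0 -0.02 0; 0.001 0 -0.032 0; 0.001 0 -0.042 0; 0.001 0 -0.051 0; 0.001 0 -0.059 0; 0.001 0 -0.065 0; 0.001 0 -0.069 0; 0.001 0 -0.071 0; 0.001 0 -0.071 0")

```text
time: 15.55
position: [0.6993, -0.0863, 0.0463]
tcp_rot: [3.142, 0.0, -0.003]
ft_force: [0.4, -0.3, 0.3]
width: 0.856
grasp_force: 0.0
```

>>> move_arm(targets="0 0 0 0; 0 0 0 0; 0 0 0 0; 0 0 0 0; 0 0 0 0; 0 0 0 0; 0 0 0 0; 0 0 0 0; 0 0 0 0; 0 0 0 0", hand=0.3)

```text
time: 16.38
position: [0.6997, -0.0862, 0.0471]
tcp_rot: [-3.142, -0.001, -0.003]
ft_force: [-0.9, -0.1, 5.0]
width: 0.57
grasp_force: 30.1
```

>>> move_arm(targets="0 0 0.008 0; 0 0 0.025 0; 0 0 0.05 0; 0 0 0.075 0; -0.01 -0.003 0.09 0; -0.03 -0.008 0.1 0; -0.055 -0.015 0.1 0; -0.085 -0.023 0.1 0; -0.115 -0.031 0.1 0; -0.145 -0.039 0.1 0")

```text
time: 17.22
position: [0.5526, -0.1257, 0.1467]
tcp_rot: [3.141, 0.001, -0.003]
ft_force: [-0.1, -0.8, -2.3]
width: 0.567
grasp_force: 29.9
```

>>> move_arm(targets="-0.022 -0.006 0 0; -0.04 -0.011 -0.005 0; -0.05 -0.013 -0.015 0; -0.05 -0.013 -0.025 0; -0.05 -0.013 -0.035 0; -0.05 -0.013 -0.045 0; -0.05 -0.013 -0.05 0; -0.05 -0.013 -0.05 0; -0.05 -0.013 -0.05 0; -0.05 -0.013 -0.05 0")

```text
time: 18.05
position: [0.505, -0.1382, 0.0968]
tcp_rot: [-3.142, -0.0, -0.003]
ft_force: [0.9, 0.5, -1.9]
width: 0.568
grasp_force: 29.9
```

Run:
```python
from h import *
s=state();print(s['position'],s['tcp_rot'],s['width'],s['ft_force'])
e=snap('side'); f=e['bgr'][100:220,230:390]
cv2.imwrite('pics/c7.png',cv2.resize(f,None,fx=4.5,fy=4.5,interpolation=cv2.INTER_CUBIC))
```

```text
[ 0.50503373 -0.13815845  0.09682486] [-3.14157416e+00 -2.45396590e-04 -2.80069967e-03] 0.5684342248243488 [ 0.89869868  0.47948601 -1.86751087]
```

View pics/c7.png

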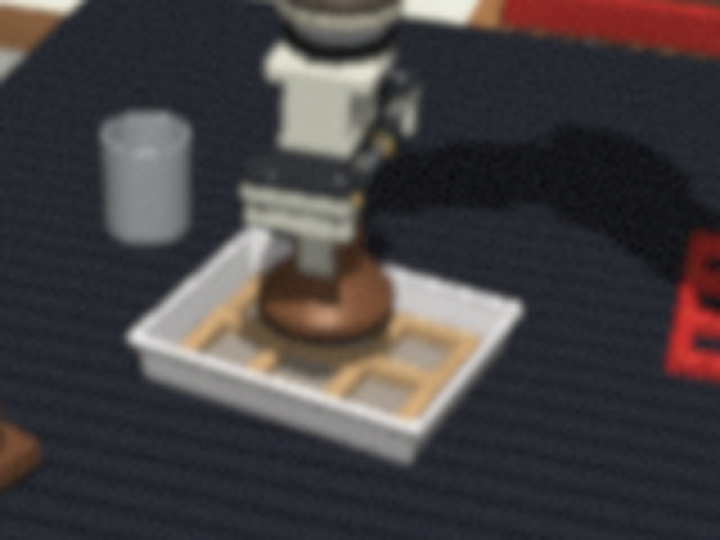

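The round block hangs upright over the grid middle (crop 325,300). I'll set it down slowly.

>>> move_arm(targets="0 0 -0.006 0; 0 0 -0.012 0; 0 0 -0.018 0; 0 0 -0.023 0; 0 0 -0.026 0; 0 0 -0.028 0; 0 0 -0.029 0; 0 0 -0.03 0; 0 0 -0.031 0; 0 0 -0.032 0")

```text
time: 18.93
position: [0.5047, -0.1384, 0.0649]
tcp_rot: [3.141, -0.0, -0.003]
ft_force: [-4.4, 0.6, 13.6]
width: 0.565
grasp_force: 30.3
```

>>> move_arm(targets="0 0 0 0; 0 0 0 0; 0 0 0 0; 0 0 0 0; 0 0 0 0; 0 0 0.01 0; 0 0 0.03 0; 0 0 0.06 0; 0 0 0.085 0; 0 0 0.095 0", hand=0.85)

```text
time: 19.77
position: [0.5061, -0.1386, 0.1638]
tcp_rot: [3.141, -0.005, -0.003]
ft_force: [0.6, -0.5, 0.4]
width: 0.849
grasp_force: 0.0
```

>>> move_arm(targets="0.022 0.023 0 -2; 0.044 0.046 0 -5; 0.066 0.07 0 -8; 0.088 0.094 0 -11; 0.11 0.118 0 -14; 0.132 0.142 0 -17; 0.154 0.165 0 -20; 0.175 0.188 0 -21.5; 0.191 0.204 0 -21.5; 0.2 0.213 0 -21.5", hand=0.8)

```text
time: 20.6
position: [0.7056, 0.0785, 0.1595]
tcp_rot: [-3.14, 0.001, -0.375]
ft_force: [0.4, 0.2, -0.5]
width: 0.803
grasp_force: 0.0
```

Run:
```python
from h import *
s=state();print(s['position'],s['tcp_rot'],s['width'])
e=snap('side')
print('SQ side base-ish',blob(e,[0,60,25],[20,255,200],(222,202),17,.026))
c=[.7043,.0752]; R2=R.from_euler('z',-21.7,degrees=True)
print(np.round(proj(e,[np.r_[c,0]+R2.apply(p) for p in ([.03,.014,.07],[.03,-.014,.07],[-.03,.014,.07],[-.03,-.014,.07],[.038,.038,.026],[.038,-.038,.026],[-.038,.038,.026],[-.038,-.038,.026],[-.038,.038,0])])-[180,120],1)*7)
f=e['bgr'][140:225,180:290]
for p in ([.03,.014,.07],[.03,-.014,.07],[-.03,.014,.07],[-.03,-.014,.07],[.038,.038,.026],[.038,-.038,.026],[-.038,.038,.026],[-.038,-.038,.026],[-.038,.038,0]): pass
f=cv2.resize(f,None,fx=7,fy=7,interpolation=cv2.INTER_CUBIC)
for p in ([.03,.014,.07],[.03,-.014,.07],[-.03,.014,.07],[-.03,-.014,.07],[.038,.038,.026],[.038,-.038,.026],[-.038,.038,.026],[-.038,.038,0]):
    q=(proj(e,[np.r_[c,0]+R2.apply(p)])[0]-[180,140]+.5)*7; cv2.circle(f,tuple(q.astype(int)),3,(0,255,0),-1)
cv2.imwrite('pics/c8.png',f)
```

```text
[0.70555147 0.07849355 0.15947199] [-3.14020666e+00  6.09219415e-04 -3.75359047e-01] 0.8029472810459432
SQ side base-ish [719.2  70.1 164.9  99.8 -37.1]
[[211.4 458.5]
 [258.3 431.2]
 [305.2 510.3]
 [352.1 481.6]
 [169.4 556.5]
 [294.  481.6]
 [285.6 624.4]
 [410.2 545.3]
 [291.2 671.3]]
```

View pics/c8.png

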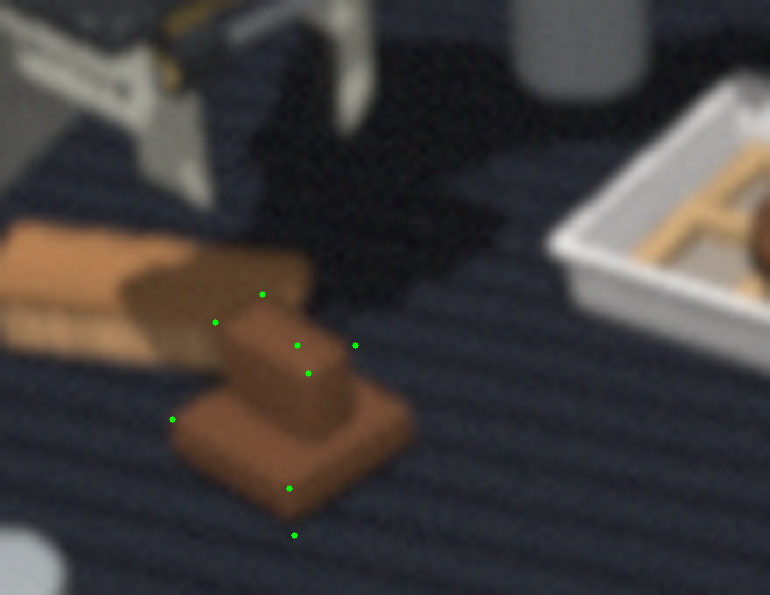

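The bar runs along yaw -21.7° as assumed (crop 220,340 to 312,388), and the fingers straddle it. The brush end and the jar are clear. Now I'll lower and grip.

>>> move_arm(targets="0 -0.003 -0.02 0; 0 -0.003 -0.04 0; 0 -0.003 -0.058 0; 0 -0.003 -0.074 0; 0 -0.003 -0.088 0; 0 -0.003 -0.1 0; 0 -0.003 -0.11 0; 0 -0.003 -0.118 0; 0 -0.003 -0.123 0; 0 -0.003 -0.125 0", hand=0.6)

```text
time: 21.48
position: [0.7042, 0.0716, 0.0341]
tcp_rot: [3.141, 0.001, -0.378]
ft_force: [0.1, -0.3, 0.5]
width: 0.601
grasp_force: 0.0
```

>>> move_arm(targets="0 0 0 0; 0 0 0 0; 0 0 0 0; 0 0 0 0; 0 0 0 0; 0 0 0 0; 0 0 0 0; 0 0 0 0; 0 0 0 0; 0 0 0 0", hand=0.1)

```text
time: 22.32
position: [0.7051, 0.0722, 0.0355]
tcp_rot: [-3.141, -0.001, -0.378]
ft_force: [1.0, 3.2, 5.8]
width: 0.306
grasp_force: 30.0
```

>>> move_arm(targets="0 0 0.008 0; 0 0 0.025 0; 0 0 0.05 0; -0.005 0 0.075 0; -0.02 0.005 0.09 0; -0.042 0.02 0.1 1; -0.065 0.045 0.1 2; -0.085 0.072 0.1 4; -0.105 0.1 0.1 6; -0.125 0.128 0.1 8")

```text
time: 23.15
position: [0.5779, 0.1997, 0.1348]
tcp_rot: [3.14, 0.001, -0.238]
ft_force: [0.5, 0.2, -2.0]
width: 0.301
grasp_force: 30.0
```

>>> move_arm(targets="-0.018 0.03 0 1; -0.036 0.06 0 2; -0.053 0.09 0 2.5; -0.07 0.122 0 2.5; -0.086 0.154 0 2.5; -0.1 0.178 -0.005 2.5; -0.11 0.196 -0.015 2.5; -0.114 0.206 -0.03 2.5; -0.114 0.206 -0.045 2.5; -0.114 0.206 -0.05 2.5")

```text
time: 23.98
position: [0.4637, 0.405, 0.0825]
tcp_rot: [3.138, 0.002, -0.194]
ft_force: [-0.6, -0.5, -2.1]
width: 0.307
grasp_force: 30.0
```

Run:
```python
from h import *
s=state();print(s['position'],s['tcp_rot'],s['width'],s['ft_force'])
e=snap('side'); f=e['bgr'][190:340,180:330]
cv2.imwrite('pics/c9.png',cv2.resize(f,None,fx=3.9,fy=3.9,interpolation=cv2.INTER_CUBIC))
```

```text
[0.46370927 0.40496823 0.08249481] [ 3.13796004e+00  2.11165799e-03 -1.93537895e-01] 0.30664371635379845 [-0.60915147 -0.51740398 -2.1218595 ]
```

View pics/c9.png

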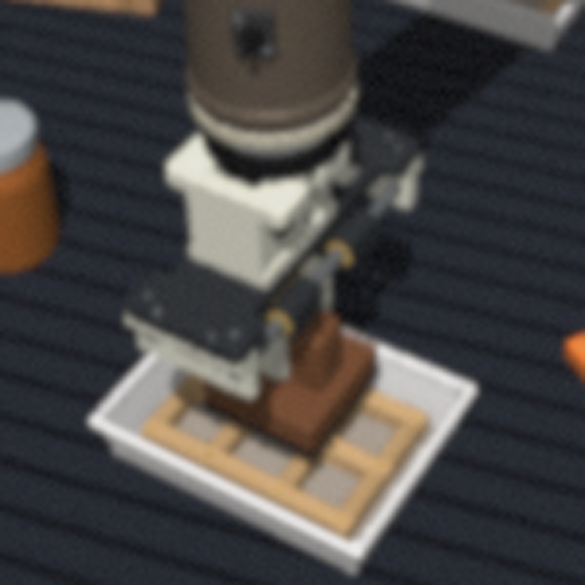

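The block hangs level over the small grid (crop 300,400), about 29 mm up. Setting it down.

>>> move_arm(targets="0.001 0.001 -0.004 0; 0.002 0.001 -0.01 0; 0.002 0.001 -0.015 0; 0.002 0.001 -0.019 0; 0.002 0.001 -0.022 0; 0.002 0.001 -0.024 0; 0.002 0.001 -0.026 0; 0.002 0.001 -0.027 0; 0.002 0.001 -0.028 0; 0.002 0.001 -0.029 0")

```text
time: 24.87
position: [0.4675, 0.4068, 0.0558]
tcp_rot: [-3.141, -0.0, -0.195]
ft_force: [0.4, -0.0, -1.8]
width: 0.303
grasp_force: 30.0
```

>>> move_arm(targets="0 0 -0.001 0; 0 0 -0.0015 0; 0 0 -0.002 0; 0 0 -0.0025 0; 0 0 -0.003 0; 0 0 -0.003 0; 0 0 -0.003 0; 0 0 -0.003 0; 0 0 -0.003 0; 0 0 -0.003 0")

```text
time: 25.7
position: [0.4675, 0.4067, 0.0534]
tcp_rot: [-3.141, -0.0, -0.195]
ft_force: [-1.7, -2.7, 5.2]
width: 0.301
grasp_force: 30.0
```

>>> move_arm(targets="0 0 0 0; 0 0 0 0; 0 0 0 0; 0 0 0 0; 0 0 0 0; 0 0 0.01 0; 0 0 0.03 0; 0 0 0.06 0; 0 0 0.095 0; 0 0 0.13 0", hand=0.6)

```text
time: 26.53
position: [0.4671, 0.4064, 0.1846]
tcp_rot: [3.141, 0.001, -0.195]
ft_force: [0.1, 0.3, 0.1]
width: 0.6
grasp_force: 0.0
```

>>> move_arm(targets="0 -0.03 0.02 0; 0 -0.06 0.04 0; 0 -0.09 0.05 0; 0 -0.125 0.05 0; 0 -0.16 0.05 0; 0 -0.195 0.05 0; 0 -0.23 0.05 0; 0 -0.255 0.05 0; 0 -0.27 0.05 0; 0 -0.27 0.05 0")

```text
time: 27.37
position: [0.4676, 0.1326, 0.2336]
tcp_rot: [3.141, -0.001, -0.201]
ft_force: [-0.2, -0.7, -0.4]
width: 0.6
grasp_force: 0.0
```

Run:
```python
from h import *
s=state();print(s['position'],s['width'],s['grasp_force'])
d=snap('top');e=snap('side')
B=[0,60,25],[14,255,200]
print('RB',blob(d,*B,(357,208),22,.036)); print('SQ',blob(d,*B,(204,222),20,.044))
cv2.imwrite('pics/c10.png',np.hstack([cv2.resize(d['bgr'][110:280,160:430],(400,252)),cv2.resize(e['bgr'][110:350,180:420],(400,252*400//252))[:252+148][:252]]) if 0 else np.hstack([cv2.resize(d['bgr'][90:290,160:430],(500,370)),cv2.resize(e['bgr'][110:350,170:360],(293,370))]))
```

```text
[0.46764915 0.13255512 0.2336457 ] 0.6004009251463223 0.0
RB [ 504.6 -138.7  103.9  102.1  -72.9]
SQ [464.4 396.3  80.5  67.   -9.6]
```

View pics/c10.png

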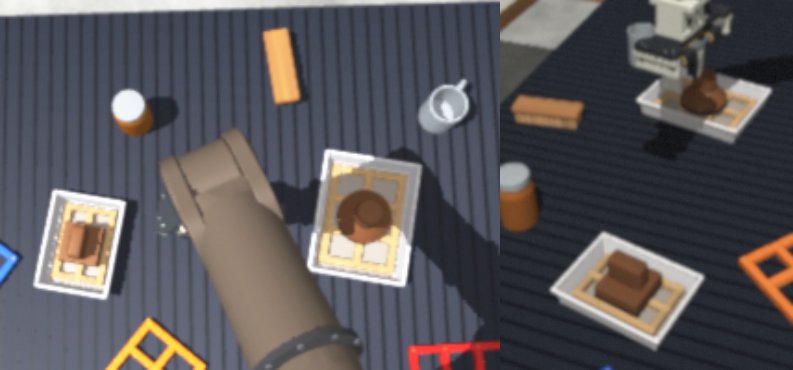

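Both blocks stand upright on their grids: the round at crop (365,215) and the square at (82,243). The jar, mug and brush have not moved. The round block is within 2 mm of its grid's centre. The square block's reading was clipped by its window, and kinematics put that block within 3 mm of centre. Handing in.

Run:
```python
from station import job
print(job.job_done())
```

```text
the job is handed in; nothing more can be done
None
```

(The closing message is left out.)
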